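# Point out the order and call the packer

### The arm

A 6-joint arm with a two-finger parallel gripper is mounted at the origin on the work surface. World frame = base frame: x ahead of the robot, y to its left, z up, the work surface at z = 0. Lengths are in m, angles in rad, forces in N, time in s.
With the tool pointing down it reaches from about 0.35 to 0.775 m from the base axis. Payload 7.3 kg.
Tool frame: the origin (TCP) lies between the finger pads, 19 mm behind the fingertips; this is the grasp point; z points along the fingers, y is the line along which they close (so a half turn about z gives the same grasp; the last joint's range is limited). The gripper opens to 92 mm and grips with 3 to 60 N. Pads are 19 mm wide; open, the fingers measure 130 mm over their backs; the gripper's body (75 mm by 190 mm) begins 47 mm behind the grasp point.
Start: joints at [-1.378, 0.342, 1.524, -0, 1.275, -0.146], TCP at [0.175, -0.495, 0.246] pointing down, gripper open.
Joint ranges: [-2.53, 2.53], [-0.77, 2.02], [0.04, 2.7], [-1, 4.14], [0.28, 2.66], [-3.11, 3.11]. Speed limits (rad/s): [2.57, 2.57, 3.14, 3.14, 3.14, 3.14].

### API

Orientations are given as [roll, pitch, yaw] about the fixed x, y, z axes, in that order (R = Rz(yaw) Ry(pitch) Rx(roll)).
In Python, from cell import telemetry, eyes, job gives the robot as it stands.
- The arm moves only by the tool apply_moves, never from a script. Its arguments are lists of equal length, an entry for each row: "delta_pos": the shift along the world's x, y, z each as a share of 0.4 m, from -1 to 1, a list of three; "dr": the turn, a rotation vector about the world's x, y, z each as a share of 0.5 rad, from -1 to 1, a list of three; "jaw": the opening, from 0 (shut) to 1 (fully open). A call has 1 to 8 rows; each row is the pose to reach, as a shift and turn from the pose commanded when the call began; what a row does not reach only later rows make up. A row lasts 1/12 s, in which the tool goes at most 41.7 mm and 7.16 degrees, less where a joint would pass 70% of its speed; a pose out of reach is approached as far as the arm can. A call with a number of a shift or a turn outside -1 to 1 is refused whole. A call with a gripper value outside its range is refused whole. The fingers move at their own pace and stop on an object; "force" is the grip in N (left out, the last holds). Time passes only in rows, so rows that repeat a pose let the fingers close. It gives the time, the measured TCP pose, the force, the opening and the grip force at its end, in the units of the state.
- telemetry.observe(): the state, without advancing time (a new reading comes with each control period).
- eyes.read_camera(name): name is "scene" or "top"; returns the picture (480x640x3 uint8, red, green, blue); there is no depth.
- eyes.camera_model(name): a dict with "vertical_fov" (degrees; the focal length in pixels is half the picture's height over the tangent of half this angle, whatever the lens; pixels are square), "cx", "cy" (the principal point, pixels), "k1" (the pictures are not rectified: a ray, as slopes to the right and down, at radius r is drawn at 1 + k1 r^2 times it, then the intrinsics apply), "rvec" (rotation vector, rad) and "tvec" (3), from world to camera coordinates, as OpenCV has them. Camera axes: x right, y down, z forward; pixel columns grow to the right and rows downward; lengths in m; the calibration is good to about 2 mm. A picture is of the moment at which its call begins. camera_model takes no time and is no camera call.
- job.hand_in(): hands the job in; it is judged then, once.
The state is a dict: "time": time; "qpos": joint angles; "qvel": joint speeds; "joint_efforts": joint torques, N m; "tool_pos": TCP position; "tool_rot": TCP orientation; "contact_force": force on the tool from outside, world axes, zero at the start; "torque": the same for the moment, N m; "opening": finger opening in m; "grip_force": force on a finger pad.
Only numpy, scipy, OpenCV 4.12 (cv2) and the standard library are available. Lean on these libraries where they do the work, as an engineer would, in place of code of your own. Each camera call takes 0.05 s, during which the arm holds its last target. There are 200 camera calls.

### The job

Show the packer which two pieces make up the order: point down at the middle of the tallest urn's mouth from just above it, fingertips a few centimetres clear, and hold there for two seconds; then point in the same way at the middle of the square saucer for two seconds; then press the call button right down and let it come up again. Do not touch or move any urn or saucer, do not point at the other urns or the round saucer on the way, leave everything else where it is, and grasp nothing.

Things in the scene. Friction and masses are not known exactly. Their poses are not given: they have to be found in the camera images.
- tall_vase_mouth (a point): the TALLEST of three urns of one shape: grey-green glazed urn, round, shoulder wide and mouth open, standing upright, loose; 190 mm tall, 96 mm across the belly, mouth 80 mm across. This point is the centre of the mouth at rim height (190 mm above the table), z up.
- tall_vase: the same urn as tall_vase_mouth; origin at the centre of its underside, z up.
- middle_vase_mouth (a point): the middle-sized urn (a bystander): grey-green glazed urn, round, shoulder wide and mouth open, standing upright, loose; 145 mm tall, 88 mm across the belly, mouth 74 mm across. This point is the centre of the mouth at rim height (145 mm above the table), z up.
- middle_vase: the same urn as middle_vase_mouth; origin at the centre of its underside, z up.
- small_vase_mouth (a point): the smallest urn (a bystander): grey-green glazed urn, round, shoulder wide and mouth open, standing upright, loose; 105 mm tall, 80 mm across the belly, mouth 68 mm across. This point is the centre of the mouth at rim height (105 mm above the table), z up.
- small_vase: the same urn as small_vase_mouth; origin at the centre of its underside, z up.
- square_saucer_top (a point): the SQUARE saucer of two low saucers in the same grey-green glaze: a shallow open tray 100 x 100 mm, 18 mm high, loose. This point is its centre at rim height (18 mm above the table), z up.
- square_saucer: the square saucer; origin at the centre of its underside, x and y along its sides, z up.
- round_saucer_top (a point): the ROUND saucer (a bystander): shallow dish 106 mm across, 18 mm high, same glaze, loose. This point is its centre at rim height, z up.
- round_saucer: the round saucer; origin at the centre of its underside, z up.
- call_button (a joint): travel of the call button in m: 0 = up, 0.006 = fully down; a spring pushes it back up; fully down takes about 5 N.
- call_button_top (a point): centre of the top of the call button: a round white cap 32 mm across that is pressed straight down, in a black collar on a fixed light-grey box (85 x 70 x 32 mm); the point is about 54 mm above the table when the button is up.
- price_cards: fixed bystander: low stack of white price cards, 85 x 60 mm, 14 mm high; origin under its centre.
- tea_cup: loose bystander: cream tea cup, 48 mm across, 45 mm high; origin at the centre of its underside.
- marker: loose bystander: black marker pen lying down, 130 mm long, 16 mm thick, along its x axis; origin on the underside at mid length.
- phone: loose bystander: black phone lying flat, 150 (x) x 72 (y) x 9 mm; origin at the centre of its underside.
- tape_roll: loose bystander: brown roll of packing tape lying flat, 90 mm across, 45 mm high, with an open centre; origin at the centre of its underside.
- glaze_tile: loose bystander: terracotta glaze sample tile, 60 x 60 x 8 mm; origin at the centre of its underside.
Mind the look-alikes: they are no part of the job. Leave any red look-alike of the tall_vase alone.

How it is judged:
On the way, in this order (a step that is already met when the one before it is completed fails the run):
1. the tool point dwells just above the tallest urn's mouth for 1.5 s (within 30 mm of its centre seen from above, 15 to 85 mm above the rim) (horizontal distance between the grasp point and tall_vase_mouth below 0.03 m and z of the grasp point in the frame of tall_vase_mouth between 0.015 and 0.085 m), for 1.5 s.
2. then the tool point dwells just above the square saucer for 1.5 s (within 30 mm of its centre, 15 to 85 mm above its rim) (horizontal distance between the grasp point and square_saucer_top below 0.03 m and z of the grasp point in the frame of square_saucer_top between 0.015 and 0.085 m), for 1.5 s.
3. then the call button is pressed down by at least 4 mm (value of joint call_button above 0.004 m), for 0.05 s.
At the end, for the whole second after the job is handed in: the urns and saucers stand upright and at rest within 12 mm of where they started, the other loose things are within 20 mm of where they were, and the call button is up again (less than 1.5 mm down) (distance of each of tall_vase, middle_vase, small_vase, square_saucer, round_saucer from where it was at the start of the episode below 0.012 m and angle between each of tall_vase, middle_vase, small_vase, square_saucer, round_saucer's own z axis and vertical below 0.1 rad and linear speed of each of tall_vase, middle_vase, small_vase, square_saucer, round_saucer below 0.02 m/s and distance of each of tea_cup, marker, phone, tape_roll, glaze_tile from where it was at the start of the episode below 0.02 m and value of joint call_button below 0.0015 m); the robot touches nothing.
It fails at once if an urn or a saucer is touched (more than 0.5 N) (contact force between any of the arm, the fingers and tall_vase above 0.5 N or contact force between any of the arm, the fingers and middle_vase above 0.5 N or contact force between any of the arm, the fingers and small_vase above 0.5 N or contact force between any of the arm, the fingers and square_saucer above 0.5 N or contact force between any of the arm, the fingers and round_saucer above 0.5 N).
It fails at once if an urn or a saucer is moved more than 12 mm or lifted (distance of any of tall_vase, middle_vase, small_vase, square_saucer, round_saucer from where it was at the start of the episode above 0.012 m).
It fails at once if another loose thing is moved more than 20 mm or lifted (distance of any of tea_cup, marker, phone, tape_roll, glaze_tile from where it was at the start of the episode above 0.02 m).
It fails at once if the tool point comes just above one of the other urns or the round saucer (within 30 mm of the centre and less than 50 mm above the rim) ((horizontal distance between the grasp point and middle_vase_mouth below 0.03 m and z of the grasp point in the frame of middle_vase_mouth between -0.02 and 0.05 m) or (horizontal distance between the grasp point and small_vase_mouth below 0.03 m and z of the grasp point in the frame of small_vase_mouth between -0.02 and 0.05 m) or (horizontal distance between the grasp point and round_saucer_top below 0.03 m and z of the grasp point in the frame of round_saucer_top between -0.02 and 0.05 m)).
It also fails if it takes over 51 s, if anything falls off the work surface, if the arm or the gripper's body presses on something with over 40 N, if the wrist force passes 120 N, or if a joint passes its speed limit or range.

## Working session

There is one attempt and no reset: what is moved stays moved. The work goes in short steps, Python scripts to look and compute and a tool call to move; the robot and the scene stay as the last step left them, time stands still between calls to the robot, and variables do not carry over. Pictures are saved under pics/ and viewed, at most 10 in all, crops included, and the job is handed in when it is done.

Besides the shell and the picture viewer there is one more tool, called after "Call:" in YAML: its name, and indented under it one key for each argument. apply_moves: Moves the arm, as the interface text tells. Its arguments: {"type":"object","properties":{"delta_pos":{"type":"array"},"dr":{"type":"array"},"jaw":{"type":"array"},"force":{"type":"number"}},"required":["delta_pos","dr","jaw"]}

```bash
mkdir -p pics
cat > h.py <<'E'
import numpy as np, cv2
from cell import telemetry, eyes, job
def cam(n):
    m=eyes.camera_model(n); f=240/np.tan(np.radians(m["vertical_fov"])/2)
    R=cv2.Rodrigues(np.array(m["rvec"],float))[0]; t=np.array(m["tvec"],float)
    return dict(K=np.array([[f,0,m["cx"]],[0,f,m["cy"]],[0,0,1]]),d=np.array([m["k1"],0,0,0,0.]),R=R,t=t)
def ray(c,uv):
    p=cv2.undistortPoints(np.array([[uv]],float),c["K"],c["d"])[0,0]
    return -c["R"].T@c["t"], c["R"].T@np.array([p[0],p[1],1])
def on_z(c,uv,z):
    o,d=ray(c,uv); return o+d*(z-o[2])/d[2]
def proj(c,P):
    return cv2.projectPoints(np.array(P,float).reshape(-1,3),cv2.Rodrigues(c["R"])[0],c["t"],c["K"],c["d"])[0][:,0]
E
python3 - <<'E'
from h import *
for n in("scene","top"):
    im=eyes.read_camera(n); cv2.imwrite(f"pics/{n}0.png",im[:,:,::-1]); c=cam(n)
    print(n,-c["R"].T@c["t"],c["K"][0,0],c["d"][0])
print(telemetry.observe())
E
```

```text
scene [ 1.06667326 -0.63581083  1.1457146 ] 578.7999432849228 -0.03933577367860627
top [0.21150589 0.04155509 1.51743767] 558.1835205997285 -0.043806981463368026
{'time': 0.1, 'qpos': array([-1.37800112e+00,  3.42661231e-01,  1.52489236e+00, -3.12816334e-05,
        1.27538985e+00, -1.46021724e-01]), 'qvel': array([-0.00123671, -0.00247228, -0.00337883, -0.00072621,  0.00023466,
       -0.00167344]), 'joint_efforts': array([ 1.65538386e-03, -4.32001841e+01, -2.44695944e+01,  7.19266897e-02,
        5.26040350e-02, -6.30512227e-05]), 'tool_pos': array([ 0.17443424, -0.4948322 ,  0.24492036]), 'tool_rot': array([-3.14025189e+00, -1.66947718e-04,  3.38825948e-01]), 'contact_force': array([0.07557386, 0.66606513, 0.4144991 ]), 'torque': array([0.03571876, 0.03847895, 0.04136428]), 'grip_force': 0.0, 'opening': 0.09177740474635712}
```

View pics/scene0.png

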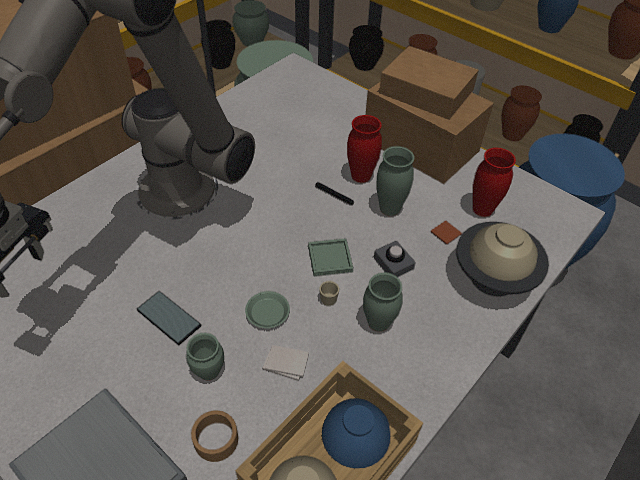

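View pics/top0.png

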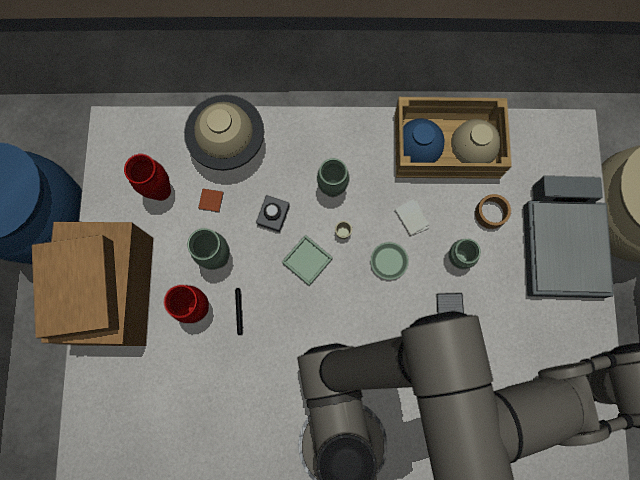

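The scene picture shows three grey-green urns with mouths near (397,157), (384,285) and (204,345), plus two red look-alikes at (365,125) and (494,160). The square saucer is at (330,257), the round one at (267,310), and the button at (396,253). The top picture shows the same urns at (208,245), (333,173) and (464,250), the square saucer at (307,260) and the button at (272,212).

Next I measure by masks and check each height by two-view triangulation.

```bash
cat > m.py <<'E'
from h import *
T,S=cam("top"),cam("scene")
it=cv2.imread("pics/top0.png"); is_=cv2.imread("pics/scene0.png")
def blobs(im,lo,hi,amin):
    m=cv2.inRange(cv2.cvtColor(im,cv2.COLOR_BGR2HSV),lo,hi); m=cv2.morphologyEx(m,cv2.MORPH_CLOSE,np.ones((3,3)))
    return [c for c in cv2.findContours(m,cv2.RETR_EXTERNAL,cv2.CHAIN_APPROX_NONE)[0] if cv2.contourArea(c)>amin]
for n,im in(("T",it),("S",is_)):
    for c in blobs(im,(60,35,25),(95,140,255),300):
        (u,v),r=cv2.minEnclosingCircle(c); x=cv2.minAreaRect(c); print(n,"green",np.round((u,v,r)),cv2.boundingRect(c),np.round(x[0],1),np.round(x[1],1),round(x[2]))
def tri(a,b):
    o,d=ray(T,a); p,e=ray(S,b)
    k=np.linalg.lstsq(np.c_[d,-e],p-o,rcond=None)[0]; A=o+k[0]*d;B=p+k[1]*e
    return np.round((A+B)/2,3),round(np.linalg.norm(A-B),4)
for k,a,b in(("tall",(207,246),(398,157)),("mid",(333,173),(384,285)),("small",(464,249),(204,346)),("sq",(307,260),(330,256)),("button",(272,212),(396,253)),("round",(389,261),(267,309))):
    print(k,tri(a,b))
E
python3 m.py
python3 - <<'E'
import cv2,numpy as np
a=cv2.imread("pics/top0.png")[180:300,170:350]; b=cv2.imread("pics/scene0.png")[130:310,290:450]
a=cv2.resize(a,None,fx=3,fy=3,interpolation=2); b=cv2.resize(b,None,fx=3,fy=3,interpolation=2)
cv2.imwrite("pics/crop_t.png",cv2.convertScaleAbs(a,alpha=1.6)); cv2.imwrite("pics/crop_s.png",cv2.convertScaleAbs(b,alpha=1.6))
E
```

```text
T green [389. 261.  19.] (371, 243, 37, 37) [389. 261.] [36. 36.] 90
T green [464. 253.  16.] (449, 239, 31, 30) [464.  253.5] [29. 30.] 90
T green [307. 260.  24.] (283, 236, 49, 49) [306.8 259.9] [35.8 36.4] 41
T green [208. 249.  22.] (188, 229, 41, 40) [208.  248.5] [39. 40.] 90
T green [333. 177.  19.] (317, 158, 32, 38) [332.8 176.7] [30.8 36.3] 16
S green [206. 356.  23.] (187, 333, 37, 47) [205. 356.] [46. 36.] 90
S green [267. 309.  22.] (246, 292, 43, 36) [267.  309.5] [35. 42.] 90
S green [383. 301.  29.] (363, 273, 39, 58) [382.  301.1] [37.2 57.8] 6
S green [330. 257.  25.] (308, 239, 45, 37) [330.  256.7] [33.2 41.3] 83
S green [395. 180.  34.] (377, 147, 36, 68) [393.5 180.2] [34.5 67.6] 13
S green [265.  45.  50.] (233, 0, 80, 86) [262.2  35.1] [79.1 81.5] 73
tall (array([0.492, 0.344, 0.184]), np.float64(0.0138))
mid (array([0.694, 0.033, 0.139]), np.float64(0.0053))
small (array([ 0.5  , -0.312,  0.097]), np.float64(0.0039))
sq (array([0.487, 0.102, 0.007]), np.float64(0.0043))
button (array([0.617, 0.2  , 0.036]), np.float64(0.008))
round (array([ 0.485, -0.123,  0.011]), np.float64(0.0038))
```

View pics/crop_t.png

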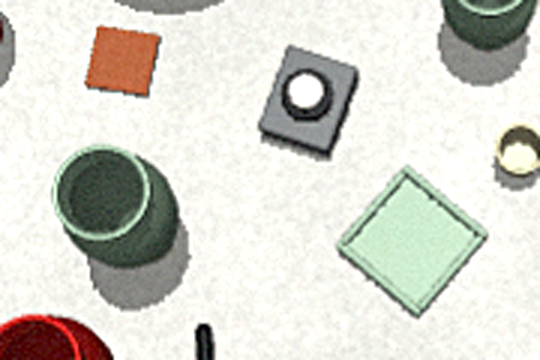

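View pics/crop_s.png

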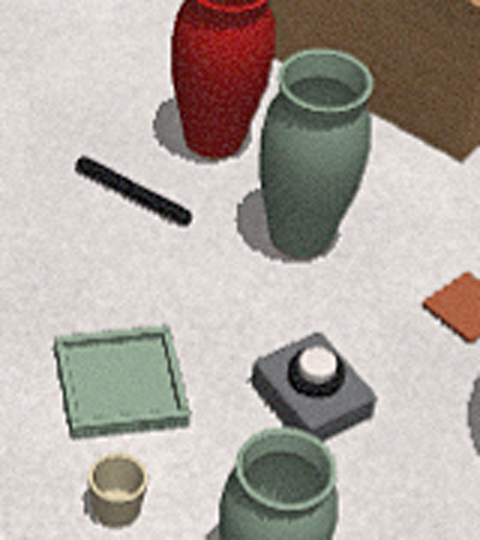

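The crops confirm the choice. The tall green urn's mouth centre is at top (203.7,244) and scene (398.7,157), the button cap is at top (272,210.3) and scene (396.7,251), and the square tray is at top (307,260).

```bash
python3 - <<'E' | grep -v green
from m import *
print("--")
for k,a,b,z in(("tall",(203.7,244),(398.7,157),.19),("sq",(306.9,260),(330,256),.018),("button",(272,210.3),(396.7,251),.054),("mid",(333,172),(385,286),.145)):
    print(k,tri(a,b),on_z(T,a,z).round(3),on_z(S,b,z).round(3))
for k,a,z in(("redback",(185,303),.19),("redfar",(141,168),.19),("cup",(343,229),.045),("boxes",(75,285),.0)): print(k,on_z(T,a,z).round(3))
from scipy.spatial.transform import Rotation as Q
E
```

```text
tall (array([0.492, 0.344, 0.184]), np.float64(0.0138))
mid (array([0.694, 0.033, 0.139]), np.float64(0.0053))
small (array([ 0.5  , -0.312,  0.097]), np.float64(0.0039))
sq (array([0.487, 0.102, 0.007]), np.float64(0.0043))
button (array([0.617, 0.2  , 0.036]), np.float64(0.008))
round (array([ 0.485, -0.123,  0.011]), np.float64(0.0038))
--
tall (array([0.494, 0.35 , 0.183]), np.float64(0.0065)) [0.491 0.346 0.19 ] [0.5   0.346 0.19 ]
sq (array([0.487, 0.102, 0.006]), np.float64(0.0041)) [0.484 0.1   0.018] [0.494 0.097 0.018]
button (array([0.619, 0.199, 0.046]), np.float64(0.0074)) [0.614 0.196 0.054] [0.624 0.196 0.054]
mid (array([0.697, 0.033, 0.138]), np.float64(0.0051)) [0.692 0.031 0.145] [0.701 0.03  0.145]
redback [0.346 0.384 0.19 ]
redfar [0.685 0.515 0.19 ]
cup [0.565 0.003 0.045]
boxes [0.412 0.742 0.   ]
```

Measurements by both views: the tall mouth is at about (0.495, 0.346, 0.19), the saucer at (0.489, 0.099, 0.018) and the button at (0.619, 0.197, 0.054). The two views disagree by about 9 mm in x, which is within tolerance.

- **Could be mistaken for the tall urn:** the two red urns at scene (365,125) and (494,160), the middle urn (384,285) and the small urn (204,345).
- **Could be mistaken for the square saucer:** the round saucer (267,310).

The chosen urn is the green one at scene (398,157), with measured height about 0.19.

I move high, with the jaw shut.

Call:
apply_moves:
  delta_pos:
    - [0.575, 0.5, 0.25]
    - [0.575, 0.5, 0.25]
    - [0.575, 0.5, 0.25]
    - [0.575, 0.5, 0.25]
    - [0.575, 0.5, 0.25]
    - [0.575, 0.5, 0.25]
    - [0.575, 0.5, 0.25]
    - [0.575, 0.5, 0.25]
  dr:
    - [0, 0, 0]
    - [0, 0, 0]
    - [0, 0, 0]
    - [0, 0, 0]
    - [0, 0, 0]
    - [0, 0, 0]
    - [0, 0, 0]
    - [0, 0, 0]
  jaw: [0, 0, 0, 0, 0, 0, 0, 0]

```text
time: 0.77
tool_pos: [0.4065, -0.2927, 0.3466]
tool_rot: [3.141, -0.001, 0.34]
contact_force: [-0.5, -0.8, 0.6]
opening: 0.043
grip_force: 0.0
```

Call:
apply_moves:
  delta_pos:
    - [0.1, 0.8, 0]
    - [0.1, 0.8, 0]
    - [0.1, 0.8, 0]
    - [0.1, 0.8, 0]
    - [0.1, 0.8, 0]
    - [0.1, 0.8, 0]
    - [0.1, 0.8, 0]
    - [0.1, 0.8, 0]
  dr:
    - [0, 0, 0]
    - [0, 0, 0]
    - [0, 0, 0]
    - [0, 0, 0]
    - [0, 0, 0]
    - [0, 0, 0]
    - [0, 0, 0]
    - [0, 0, 0]
  jaw: [0, 0, 0, 0, 0, 0, 0, 0]

```text
time: 1.43
tool_pos: [0.444, 0.0278, 0.3454]
tool_rot: [-3.141, 0.0, 0.34]
contact_force: [1.1, -0.1, 0.0]
opening: 0.0006
grip_force: 0.0
```

Call:
apply_moves:
  delta_pos:
    - [0.12, 0.8, 0]
    - [0.12, 0.8, 0]
    - [0.12, 0.8, 0]
    - [0.12, 0.8, 0]
    - [0.12, 0.8, 0]
    - [0.12, 0.8, 0]
    - [0.12, 0.8, 0]
    - [0.12, 0.8, 0]
  dr:
    - [0, 0, 0]
    - [0, 0, 0]
    - [0, 0, 0]
    - [0, 0, 0]
    - [0, 0, 0]
    - [0, 0, 0]
    - [0, 0, 0]
    - [0, 0, 0]
  jaw: [0, 0, 0, 0, 0, 0, 0, 0]

```text
time: 2.1
tool_pos: [0.492, 0.3479, 0.3447]
tool_rot: [-3.141, 0.001, 0.34]
contact_force: [-0.3, 0.6, 0.3]
opening: 0.0005
grip_force: 0.0
```

Call:
apply_moves:
  delta_pos:
    - [0, 0, -0.08]
    - [0, 0, -0.16]
    - [0, 0, -0.24]
    - [0, 0, -0.24]
    - [0, 0, -0.24]
    - [0, 0, -0.24]
    - [0, 0, -0.24]
    - [0, 0, -0.24]
  dr:
    - [0, 0, 0]
    - [0, 0, 0]
    - [0, 0, 0]
    - [0, 0, 0]
    - [0, 0, 0]
    - [0, 0, 0]
    - [0, 0, 0]
    - [0, 0, 0]
  jaw: [0, 0, 0, 0, 0, 0, 0, 0]

```text
time: 2.77
tool_pos: [0.4934, 0.3451, 0.2519]
tool_rot: [-3.141, -0.004, 0.339]
contact_force: [-0.8, 0.8, -0.4]
opening: 0.0006
grip_force: 0.0
```

Run:
```python
from h import *
im=eyes.read_camera("scene")
p=telemetry.observe()["tool_pos"]; S=cam("scene"); print(p,proj(S,[p,p-[0,0,.019],[p[0],p[1],.19]]).round())
cv2.imwrite("pics/s1.png",cv2.convertScaleAbs(cv2.resize(im[60:260,280:480,::-1],None,fx=3,fy=3),alpha=1.6))
```

```text
[0.49317762 0.34503778 0.25149752] [[399. 137.]
 [398. 143.]
 [396. 156.]]
```

View pics/s1.png

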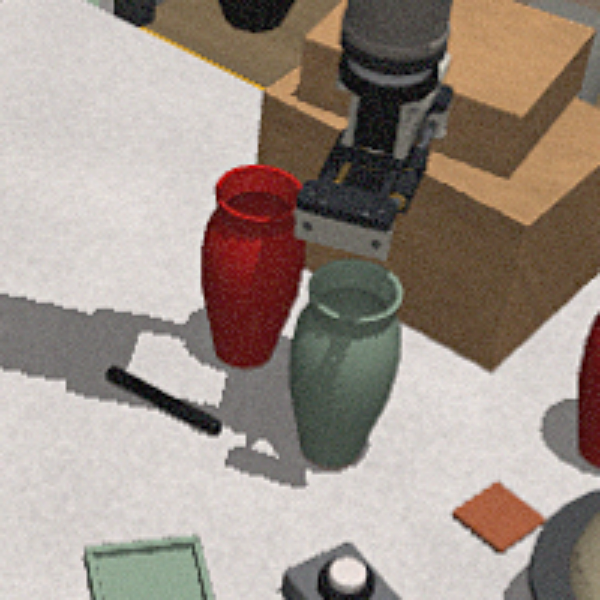

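The crop shows the shut fingers centred just above the green urn's mouth (rim at crop (356,290)), clear of it and of the red one. I hold here.

Call:
apply_moves:
  delta_pos:
    - [0, 0, 0]
    - [0, 0, 0]
    - [0, 0, 0]
    - [0, 0, 0]
    - [0, 0, 0]
    - [0, 0, 0]
    - [0, 0, 0]
    - [0, 0, 0]
  dr:
    - [0, 0, 0]
    - [0, 0, 0]
    - [0, 0, 0]
    - [0, 0, 0]
    - [0, 0, 0]
    - [0, 0, 0]
    - [0, 0, 0]
    - [0, 0, 0]
  jaw: [0, 0, 0, 0, 0, 0, 0, 0]

```text
time: 3.48
tool_pos: [0.4925, 0.3448, 0.2495]
tool_rot: [3.141, 0.0, 0.339]
contact_force: [-0.3, 0.8, 0.7]
opening: 0.0003
grip_force: 0.0
```

Call:
apply_moves:
  delta_pos:
    - [0, 0, 0]
    - [0, 0, 0]
    - [0, 0, 0]
    - [0, 0, 0]
    - [0, 0, 0]
    - [0, 0, 0]
    - [0, 0, 0]
    - [0, 0, 0]
  dr:
    - [0, 0, 0]
    - [0, 0, 0]
    - [0, 0, 0]
    - [0, 0, 0]
    - [0, 0, 0]
    - [0, 0, 0]
    - [0, 0, 0]
    - [0, 0, 0]
  jaw: [0, 0, 0, 0, 0, 0, 0, 0]

```text
time: 4.15
tool_pos: [0.4925, 0.3448, 0.2496]
tool_rot: [3.142, -0.0, 0.339]
contact_force: [-0.6, 0.2, -0.5]
opening: 0.0002
grip_force: 0.0
```

Call:
apply_moves:
  delta_pos:
    - [0, 0, 0]
    - [0, 0, 0]
    - [0, 0, 0]
    - [0, 0, 0]
    - [0, 0, 0]
    - [0, 0, 0]
    - [0, 0, 0]
    - [0, 0, 0]
  dr:
    - [0, 0, 0]
    - [0, 0, 0]
    - [0, 0, 0]
    - [0, 0, 0]
    - [0, 0, 0]
    - [0, 0, 0]
    - [0, 0, 0]
    - [0, 0, 0]
  jaw: [0, 0, 0, 0, 0, 0, 0, 0]

```text
time: 4.82
tool_pos: [0.4925, 0.3448, 0.2496]
tool_rot: [3.142, -0.0, 0.339]
contact_force: [-0.4, -0.1, 0.8]
opening: 0.0005
grip_force: 0.0
```

Call:
apply_moves:
  delta_pos:
    - [0, 0, 0.08]
    - [0, 0, 0.16]
    - [0, -0.1, 0.16]
    - [0, -0.2, 0.16]
    - [0, -0.3, 0.16]
    - [0, -0.4, 0.16]
    - [0, -0.5, 0.16]
    - [0, -0.6, 0.16]
  dr:
    - [0, 0, 0]
    - [0, 0, 0]
    - [0, 0, 0]
    - [0, 0, 0]
    - [0, 0, 0]
    - [0, 0, 0]
    - [0, 0, 0]
    - [0, 0, 0]
  jaw: [0, 0, 0, 0, 0, 0, 0, 0]

```text
time: 5.48
tool_pos: [0.4921, 0.1031, 0.3138]
tool_rot: [3.141, -0.001, 0.339]
contact_force: [0.8, -0.8, -0.1]
opening: 0.0005
grip_force: 0.0
```

Call:
apply_moves:
  delta_pos:
    - [0, 0, -0.08]
    - [0, 0, -0.16]
    - [0, 0, -0.24]
    - [0, 0, -0.32]
    - [0, 0, -0.4]
    - [0, 0, -0.48]
    - [0, 0, -0.55]
    - [0, 0, -0.59]
  dr:
    - [0, 0, 0]
    - [0, 0, 0]
    - [0, 0, 0]
    - [0, 0, 0]
    - [0, 0, 0]
    - [0, 0, 0]
    - [0, 0, 0]
    - [0, 0, 0]
  jaw: [0, 0, 0, 0, 0, 0, 0, 0]

```text
time: 6.15
tool_pos: [0.491, 0.1047, 0.0747]
tool_rot: [-3.141, 0.004, 0.339]
contact_force: [-0.7, -0.6, -1.0]
opening: 0.0004
grip_force: 0.0
```

Run:
```python
from h import *
im=eyes.read_camera("scene")
p=telemetry.observe()["tool_pos"]; S=cam("scene"); print(p,proj(S,[p,p-[0,0,.019],[p[0],p[1],.018]]).round())
cv2.imwrite("pics/s2.png",cv2.convertScaleAbs(cv2.resize(im[130:330,250:450,::-1],None,fx=3,fy=3),alpha=1.6))
```

```text
[0.48988159 0.10458499 0.07292342] [[332. 239.]
 [331. 244.]
 [331. 253.]]
```

View pics/s2.png

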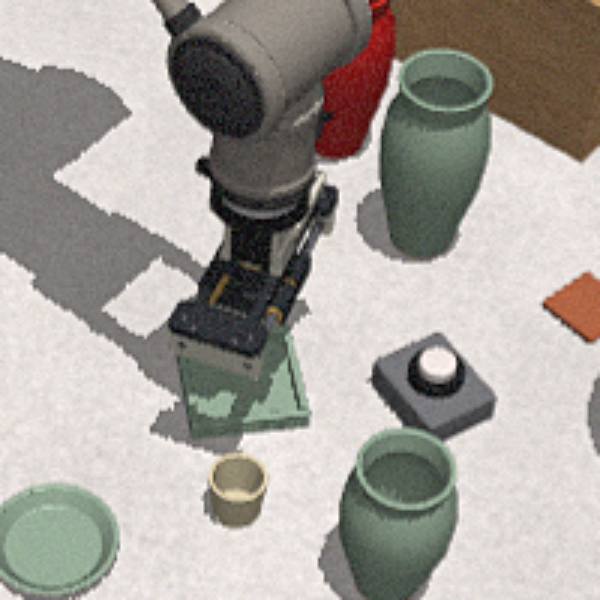

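The fingers are over the square tray. What shows at crop (222,350) is the gripper body's front end. Everything else is undisturbed, so I hold and then rise.

Call:
apply_moves:
  delta_pos:
    - [0, 0, 0]
    - [0, 0, 0]
    - [0, 0, 0]
    - [0, 0, 0]
    - [0, 0, 0]
    - [0, 0, 0]
    - [0, 0, 0]
    - [0, 0, 0]
  dr:
    - [0, 0, 0]
    - [0, 0, 0]
    - [0, 0, 0]
    - [0, 0, 0]
    - [0, 0, 0]
    - [0, 0, 0]
    - [0, 0, 0]
    - [0, 0, 0]
  jaw: [0, 0, 0, 0, 0, 0, 0, 0]

```text
time: 6.87
tool_pos: [0.4926, 0.1048, 0.0778]
tool_rot: [3.141, -0.0, 0.339]
contact_force: [-0.3, 0.1, 0.9]
opening: 0.0007
grip_force: 0.0
```

Call:
apply_moves:
  delta_pos:
    - [0, 0, 0]
    - [0, 0, 0]
    - [0, 0, 0]
    - [0, 0, 0]
    - [0, 0, 0]
    - [0, 0, 0]
    - [0, 0, 0]
    - [0, 0, 0]
  dr:
    - [0, 0, 0]
    - [0, 0, 0]
    - [0, 0, 0]
    - [0, 0, 0]
    - [0, 0, 0]
    - [0, 0, 0]
    - [0, 0, 0]
    - [0, 0, 0]
  jaw: [0, 0, 0, 0, 0, 0, 0, 0]

```text
time: 7.53
tool_pos: [0.4925, 0.1048, 0.0775]
tool_rot: [3.142, 0.0, 0.339]
contact_force: [-0.3, -0.2, -0.8]
opening: 0.0006
grip_force: 0.0
```

Call:
apply_moves:
  delta_pos:
    - [0, 0, 0]
    - [0, 0, 0]
    - [0, 0, 0]
    - [0, 0, 0]
    - [0, 0, 0]
    - [0, 0, 0]
    - [0, 0, 0]
    - [0, 0, 0]
  dr:
    - [0, 0, 0]
    - [0, 0, 0]
    - [0, 0, 0]
    - [0, 0, 0]
    - [0, 0, 0]
    - [0, 0, 0]
    - [0, 0, 0]
    - [0, 0, 0]
  jaw: [0, 0, 0, 0, 0, 0, 0, 0]

```text
time: 8.2
tool_pos: [0.4925, 0.1048, 0.0775]
tool_rot: [3.142, 0.0, 0.339]
contact_force: [-0.2, 0.3, -0.5]
opening: 0.0002
grip_force: 0.0
```

Call:
apply_moves:
  delta_pos:
    - [0, 0, 0.1]
    - [0, 0, 0.2]
    - [0, 0, 0.3]
    - [0, 0, 0.36]
    - [0, 0, 0.36]
    - [0, 0, 0.36]
    - [0, 0, 0.36]
    - [0, 0, 0.36]
  dr:
    - [0, 0, 0]
    - [0, 0, 0]
    - [0, 0, 0]
    - [0, 0, 0]
    - [0, 0, 0]
    - [0, 0, 0]
    - [0, 0, 0]
    - [0, 0, 0]
  jaw: [0, 0, 0, 0, 0, 0, 0, 0]

```text
time: 8.87
tool_pos: [0.4916, 0.1048, 0.22]
tool_rot: [-3.141, 0.003, 0.339]
contact_force: [-0.2, -0.5, -0.4]
opening: 0.0007
grip_force: 0.0
```

Call:
apply_moves:
  delta_pos:
    - [0.08, 0.06, 0]
    - [0.16, 0.12, 0]
    - [0.24, 0.18, 0]
    - [0.32, 0.23, 0]
    - [0.32, 0.23, 0]
    - [0.32, 0.23, 0]
    - [0.32, 0.23, 0]
    - [0.32, 0.23, 0]
  dr:
    - [0, 0, 0]
    - [0, 0, 0]
    - [0, 0, 0]
    - [0, 0, 0]
    - [0, 0, 0]
    - [0, 0, 0]
    - [0, 0, 0]
    - [0, 0, 0]
  jaw: [0, 0, 0, 0, 0, 0, 0, 0]

```text
time: 9.53
tool_pos: [0.6195, 0.1962, 0.221]
tool_rot: [-3.142, 0.002, 0.338]
contact_force: [0.8, 0.1, -0.2]
opening: 0.0005
grip_force: 0.0
```

Call:
apply_moves:
  delta_pos:
    - [0, 0, -0.06]
    - [0, 0, -0.12]
    - [0, 0, -0.18]
    - [0, 0, -0.24]
    - [0, 0, -0.3]
    - [0, 0, -0.34]
    - [0, 0, -0.34]
    - [0, 0, -0.34]
  dr:
    - [0, 0, 0]
    - [0, 0, 0]
    - [0, 0, 0]
    - [0, 0, 0]
    - [0, 0, 0]
    - [0, 0, 0]
    - [0, 0, 0]
    - [0, 0, 0]
  jaw: [0, 0, 0, 0, 0, 0, 0, 0]

```text
time: 10.2
tool_pos: [0.6198, 0.1962, 0.0858]
tool_rot: [-3.142, 0.001, 0.338]
contact_force: [-0.2, 0.4, 0.2]
opening: 0.0004
grip_force: 0.0
```

Run:
```python
from h import *
im=eyes.read_camera("scene")
p=telemetry.observe()["tool_pos"]; S=cam("scene"); print(p,proj(S,[p-[0,0,.019],[p[0],p[1],.054]]).round())
cv2.imwrite("pics/s3.png",cv2.convertScaleAbs(cv2.resize(im[160:330,310:480,::-1],None,fx=3.5,fy=3.5),alpha=1.8))
```

```text
[0.62071751 0.19648224 0.08702734] [[396. 247.]
 [396. 250.]]
```

View pics/s3.png

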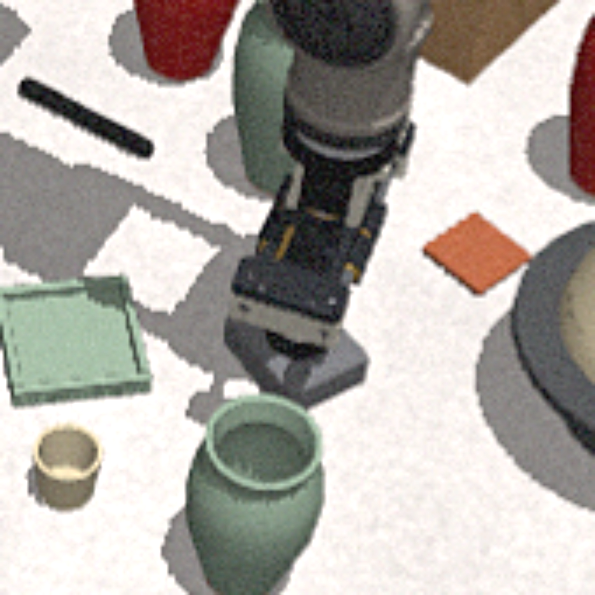

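The gripper is centred over the button box (crop (300,355)), with the cap hidden under the body and all neighbours clear. I press gently.

Call:
apply_moves:
  delta_pos:
    - [0, 0, -0.01]
    - [0, 0, -0.02]
    - [0, 0, -0.03]
    - [0, 0, -0.035]
    - [0, 0, -0.04]
    - [0, 0, -0.045]
    - [0, 0, -0.045]
    - [0, 0, -0.045]
  dr:
    - [0, 0, 0]
    - [0, 0, 0]
    - [0, 0, 0]
    - [0, 0, 0]
    - [0, 0, 0]
    - [0, 0, 0]
    - [0, 0, 0]
    - [0, 0, 0]
  jaw: [0, 0, 0, 0, 0, 0, 0, 0]

```text
time: 10.92
tool_pos: [0.6207, 0.1968, 0.0679]
tool_rot: [3.141, -0.0, 0.339]
contact_force: [-1.0, -0.8, 4.5]
opening: 0.0002
grip_force: 2.2
```

Call:
apply_moves:
  delta_pos:
    - [0, 0, -0.003]
    - [0, 0, -0.005]
    - [0, 0, -0.005]
    - [0, 0, -0.005]
  dr:
    - [0, 0, 0]
    - [0, 0, 0]
    - [0, 0, 0]
    - [0, 0, 0]
  jaw: [0, 0, 0, 0]

```text
time: 11.25
tool_pos: [0.6207, 0.1968, 0.067]
tool_rot: [3.141, -0.001, 0.339]
contact_force: [-3.4, -0.1, 12.1]
opening: 0.0002
grip_force: 5.6
```

The force rose to 12 N against the stop, so the button is fully down. I release it and retreat upward.

Call:
apply_moves:
  delta_pos:
    - [0, 0, 0.02]
    - [0, 0, 0.05]
    - [0, 0, 0.1]
    - [0, 0, 0.2]
    - [0, 0, 0.3]
    - [0, 0, 0.4]
    - [0, 0, 0.5]
    - [0, 0, 0.5]
  dr:
    - [0, 0, 0]
    - [0, 0, 0]
    - [0, 0, 0]
    - [0, 0, 0]
    - [0, 0, 0]
    - [0, 0, 0]
    - [0, 0, 0]
    - [0, 0, 0]
  jaw: [0, 0, 0, 0, 0, 0, 0, 0]

```text
time: 11.92
tool_pos: [0.6232, 0.1975, 0.2758]
tool_rot: [3.139, -0.016, 0.339]
contact_force: [0.5, 0.1, 0.5]
opening: 0.0003
grip_force: 0.0
```

Call:
apply_moves:
  delta_pos:
    - [0, 0, 0]
    - [0, 0, 0]
    - [0, 0, 0]
    - [0, 0, 0]
  dr:
    - [0, 0, 0]
    - [0, 0, 0]
    - [0, 0, 0]
    - [0, 0, 0]
  jaw: [0, 0, 0, 0]

```text
time: 12.25
tool_pos: [0.6199, 0.1967, 0.2636]
tool_rot: [-3.141, 0.004, 0.339]
contact_force: [-0.9, -0.4, 0.5]
opening: 0.0004
grip_force: 0.0
```

Run:
```python
from h import *
im=eyes.read_camera("scene"); cv2.imwrite("pics/s4.png",im[:,:,::-1]); print(telemetry.observe()["contact_force"])
```

```text
[-0.41290593 -0.02332565 -0.56277487]
```

View pics/s4.png

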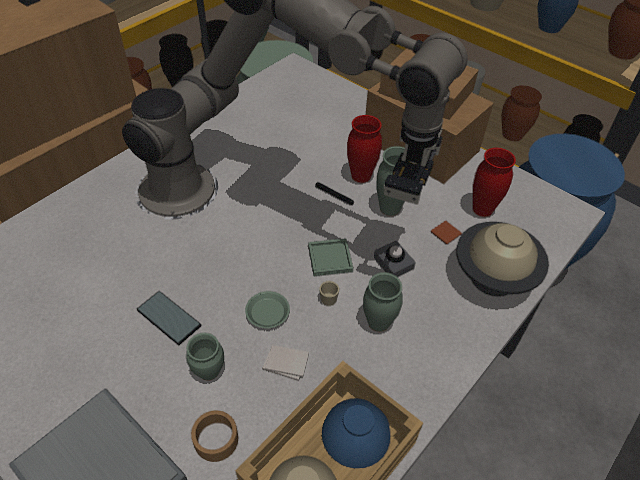

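The urns, saucers, cup, pen and tile are where they were. The cap at (397,250) is up again, and the arm is clear.

```bash
python3 -c "
from cell import job; print(job.hand_in())"
```

```text
the job is handed in; nothing more can be done
None
```

I pointed at the tallest green urn and then the square saucer for over two seconds each, pressed the call button fully down and let it come back up, then handed in the job; nothing looked moved in the final picture, and the hand-in gave no verdict.

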